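# Draw the sliding lid out of the drill-bit case

## Robot

A 6-joint arm with a two-finger parallel gripper is mounted at the origin on the work surface. World frame = base frame: x ahead of the robot, y to its left, z up, the work surface at z = 0. Lengths are in mm, angles in rad, forces in N, time in s.
With the tool pointing down it reaches from about 350 to 775 mm from the base axis. Payload 7.3 kg.
Tool frame: the origin (TCP) lies on the centre line of the jaws, within the pads' length; the fingertips stand bot.tip_reach ahead of it and the grasp point (between the pads) lies 6 mm ahead of it (bot.tip_reach is the distance from the TCP to the fingertips, in mm); z points along the fingers, y is the direction in which the jaws open and shut (so a half turn about z gives the same grasp; the last joint's range is limited). The gripper opens to 92 mm and grips with 3 to 60 N. Pads are 19 mm wide; open, the fingers measure 130 mm over their backs; the gripper's body (75 mm by 190 mm) begins 47 mm behind the grasp point.
Start: joints at [-1.482, 0.342, 1.524, -0, 1.275, -0.146], TCP at [122.162, -510.607, 251.741] pointing down, gripper open.
Joint ranges: [-2.53, 2.53], [-0.77, 2.02], [0.04, 2.7], [-1, 4.14], [0.28, 2.66], [-3.11, 3.11]. Speed limits (rad/s): [2.57, 2.57, 3.14, 3.14, 3.14, 3.14].

## Interface

Orientations are given as [roll, pitch, yaw] about the fixed x, y, z axes, in that order (R = Rz(yaw) Ry(pitch) Rx(roll)).
In Python, from plant import bot gives the robot as it stands.
- The arm moves only by the tool step_arm, never from a script. Its argument "deltas" is a list of rows, each a list of 6 numbers: the shift along the tool's x, y, z in mm, then the turn, a rotation vector about the tool's x, y, z in rad. A call has 1 to 5 rows; each row is the pose to reach, as a shift and turn from the pose commanded when the call began, along the tool's axes at that moment; what a row does not reach only later rows make up. A row lasts 1/12 s, in which the tool goes at most 41.7 mm and 7.16 degrees, less where a joint would pass 70% of its speed; a pose out of reach is approached as far as the arm can. A call with a gripper value outside its range is refused whole. "fingers" is the finger opening in mm, from 0 to 91.8, set as the call begins (left out, the last holds). The fingers move at their own pace and stop on an object; the grip force is fixed at half the most. Time passes only in rows, so rows that repeat a pose let the fingers close. It gives the time, the measured TCP pose, the force and the opening at its end, in the units of the state.
- bot.get_obs(): the state, without advancing time (a new reading comes with each control period).
- bot.capture(name): name is "scene" or "side" or "wrist"; returns a dict with "color" (420x560x3 uint8, red, green, blue), "fx", "fy", "cx", "cy" (pixels), "R" (3x3) and "t" (3): a world point X has camera coordinates R X + t. Camera axes: x right, y down, z forward; pixel columns grow to the right and rows downward; lengths in mm; the calibration is good to about 2 mm. A picture is of the moment at which its call begins. There is no depth.
- bot.close_job(): hands the job in, once; it reports no verdict.
Trained networks look in a picture, given as the dict that the camera call returned (one of the last four; its "shot" number tells which), for a name from the list of things; names that differ only in an ending like _2 or _b are one class to them, and where a whole thing is asked for, a point or a joint stands for the part that bears it (a point fixed in the world has none). Each returns a list of dicts, best first, with "p" (0 to 1); they miss things now and then, are a little off and sometimes report something else, mostly with a low value. They report only what shows in the picture. A call takes as long as a camera call. They do not tell look-alikes from the thing itself.
- bot.boxes_of(query, picture): "rect" ([centre column, centre row, width, height] in pixels, round what is visible of it).
The state is a dict: "time": time; "joint_positions": joint angles; "dq": joint speeds; "tau": joint torques, N m; "tool_pos": TCP position; "tcp_rot": TCP orientation; "contact_force": force on the tool from outside, world axes, zero at the start; "moment": the same for the moment, N m; "grip_width": finger opening in mm.
Only numpy, scipy, OpenCV 4.12 (cv2) and the standard library are available. Lean on these libraries where they do the work, as an engineer would, in place of code of your own. Each camera call takes 0.05 s, during which the arm holds its last target. There are 200 camera calls.

## Task

Open the wooden drill-bit case: take the upright rib on its sliding lid, draw the lid straight out through the open end of the case, keeping it level so that it does not bind in its grooves. Then lay the lid flat, rib upward, in the middle of the black rubber mat and let go only once it lies there; leave the other things on the bench alone.

Things in the scene. Friction and masses are not known exactly. Their poses are not given: they have to be found in the camera images.
- case: wooden case fixed to the bench, 200 (its x) x 121 x 69 mm high. Origin on the bench under the lid's centre when the lid is home; z up. Open end (mouth) faces its -x, at x=-95 mm. Side grooves: 103 mm apart, 10.5 high, floor 52 mm over the bench; lips above 10 mm wide, top open between (83 mm). Wall below the mouth 51 high. The lid leaves only along -x; it is clear once its centre passes x=-185.
- lid_center (a point): centre of the plywood lid plate, 180 mm (its x) by 100 mm (its y) by 8 mm, about 0.15 kg, loose in the case's grooves (2.5 mm play in height, 3 mm sideways). z up; its x axis runs along the case's x. It starts 0 to 30 mm drawn out towards the case's -x.
- lid_pull (a point): centre of the lid's pull: an upright plywood rib 16 mm thick (lid's x) by 60 mm long (lid's y) by 36 mm high standing on the lid plate, 45 mm from the lid's centre towards the mouth (lid's -x). The point is 18 mm above the plate's upper face and 18 mm below the rib's top, 22 mm above the lid centre. Lid's axes. Pinch it across its thickness.
- mat: thin black rubber mat fixed on the bench, 200 mm (its x) by 260 mm (its y) by 4 mm thick, clear of the case. Origin at the centre of its underside, on the bench.
- glue: white glue bottle, 60 mm across, 170 mm tall, standing; origin under its centre. Bystander.
- screwdriver: screwdriver 200 mm long lying on the bench; origin under its middle. Bystander.
- offcut: dark wood offcut 160 x 60 x 30 mm lying on the bench; origin under its centre. Bystander.
- pencil_pot: aluminium pot, 76 mm across, 95 mm tall, standing; origin under its centre. Bystander.
There are look-alikes about, which are no part of the job. Of the things shaped like the part that bears lid_center, the wooden one is meant.

How it is judged (in metres and radians):
On the way:
1. the lid is drawn at least 100 mm along the grooves, level (x of lid_center in the frame of case below -0.1 m and angle between lid_center's own z axis and vertical below 0.15 rad), for 0.1 s.
At the end, for the whole second after the job is handed in: The lid lies flat on the rubber mat (within 5 degrees of level, rib upward), its centre within 50 mm of the mat's centre, let go and at rest (horizontal distance between lid_center and mat below 0.05 m and height (world z) of lid_center below 0.013 m and angle between lid_center's own z axis and vertical below 0.08 rad and linear speed of lid below 0.02 m/s); the robot touches nothing.
It fails at once if the lid is tipped more than 15 degrees (angle between lid_center's own z axis and vertical above 0.26 rad).
It fails at once if the lid, clear of the case, is let go more than 15 mm above the mat (dropped) (x of lid_center in the frame of case below -0.19 m and height (world z) of lid_center above 0.023 m and contact force between the fingers and lid below 0.05 N).
It fails at once if a bystander (bottle, screwdriver, offcut or pot) is moved more than 30 mm (distance of any of glue, screwdriver, offcut, pencil_pot from where it was at the start of the episode above 0.03 m).
It also fails if it takes over 40 s, if anything falls off the work surface, if the arm or the gripper's body presses on something with over 40 N, if the wrist force passes 120 N, or if a joint passes its speed limit or range.

## Working session

There is one attempt and no reset: what is moved stays moved. The work goes in short steps, Python scripts to look and compute and a tool call to move; the robot and the scene stay as the last step left them, time stands still between calls to the robot, and variables do not carry over. Pictures are saved under pics/ and viewed, about 8 in all and at most 12, crops included, and the job is handed in when it is done.

Besides the shell and the picture viewer there is one more tool, called after "Emit:" as name([rows], argument=value, ...), one row to a line, values as JSON. step_arm: Moves the arm, as the interface text tells. Its arguments: {"type":"object","properties":{"deltas":{"type":"array"},"fingers":{"type":"number"}},"required":["deltas"]}

```bash
mkdir -p pics
python3 - <<'E'
from plant import bot
import cv2,pickle
print(bot.get_obs(), bot.tip_reach)
for n in ["scene","side"]:
    p=bot.capture(n); cv2.imwrite(f"pics/{n}0.png",p["color"][:,:,::-1]); pickle.dump(p,open(f"{n}0.pkl","wb"))
    print(n,p["fx"],p["cx"],p["cy"],(-p["R"].T@p["t"]).round())
    for q in ["case","lid_center","lid_pull","mat","glue","screwdriver","offcut","pencil_pot"]:
        print(q,[(round(d["p"],2),[int(v) for v in d["rect"]]) for d in bot.boxes_of(q,p)[:4]])
E
```

```text
{'time': 0.0, 'joint_positions': array([-1.48201151e+00,  3.42710288e-01,  1.52502056e+00,  1.83416282e-05,
        1.27540347e+00, -1.46005018e-01]), 'dq': array([ 1.08709015e-03,  7.95798471e-04, -4.47980322e-05, -5.83182507e-04,
       -7.91330089e-04, -3.01664380e-04]), 'tau': array([ 1.89908758e-03, -4.31239414e+01, -2.44221997e+01,  7.19859218e-02,
        5.57304849e-02, -1.20490745e-04]), 'tool_pos': array([ 122.12607125, -510.21551225,  251.05015576]), 'tcp_rot': array([-3.14006994e+00, -2.41644624e-04,  2.34784298e-01]), 'contact_force': array([ 0.33493591, -0.8450616 ,  0.79326917]), 'moment': array([-0.01571952, -0.00013806,  0.04945886]), 'grip_width': 92.27243592908532} 25.0
scene 385.1399834197372 280.84339802024294 212.3356297222469 [1117.  161. 1095.]
case [(0.6, [300, 242, 73, 49])]
lid_center [(0.97, [333, 189, 57, 30]), (0.79, [186, 151, 26, 44]), (0.71, [295, 238, 62, 33]), (0.63, [355, 319, 65, 63])]
lid_pull [(0.92, [333, 189, 55, 31]), (0.78, [293, 236, 63, 32]), (0.73, [353, 318, 68, 70]), (0.63, [184, 152, 26, 42])]
mat [(0.94, [152, 231, 104, 76])]
glue [(0.76, [296, 295, 24, 35])]
screwdriver [(0.5, [254, 194, 57, 9])]
offcut [(0.76, [175, 294, 59, 29])]
pencil_pot []
side 395.3800060060185 280.5655570388184 207.07517666146506 [-37. 710. 800.]
case [(0.73, [244, 212, 85, 69])]
lid_center [(0.96, [250, 201, 64, 44]), (0.94, [183, 355, 93, 64]), (0.77, [152, 216, 48, 43]), (0.59, [276, 288, 71, 62])]
lid_pull [(0.88, [278, 287, 72, 67]), (0.73, [248, 202, 67, 40]), (0.68, [153, 215, 46, 47]), (0.63, [182, 355, 93, 60])]
mat [(0.64, [351, 158, 89, 50]), (0.44, [243, 213, 84, 67])]
glue [(0.85, [206, 169, 23, 53])]
screwdriver [(0.58, [335, 218, 35, 44])]
offcut [(0.91, [283, 142, 43, 30]), (0.42, [205, 168, 23, 52])]
pencil_pot [(0.76, [156, 254, 35, 41])]
```

View pics/scene0.png

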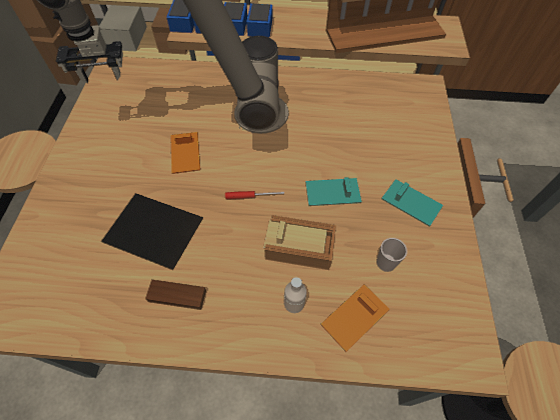

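View pics/side0.png

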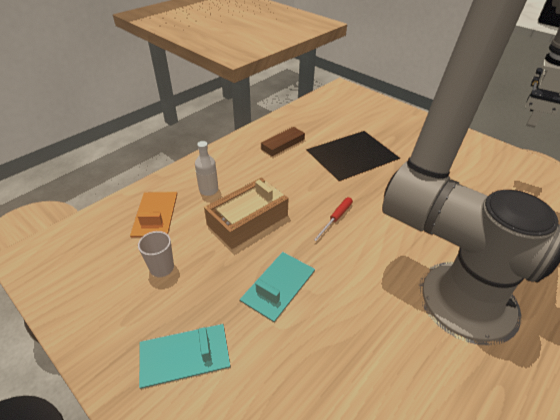

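Both views show the same layout. The cream lid is in the case at scene (300,242) and side (247,212), with its rib at scene (281,231). The mat is at scene (153,230). Candidates for the lid in the scene view:
- cream wooden lid in the case (300,240)
- teal plates (333,190) and (413,202)
- orange plates (186,152) and (355,318)

I choose the cream wooden one and will check it in a close crop.

```bash
cat > h.py <<'E'
import numpy as np
def pix(p,X):
    c=p["R"]@np.asarray(X,float)+p["t"]; return np.array([p["fx"]*c[0]/c[2]+p["cx"],p["fy"]*c[1]/c[2]+p["cy"]])
def ray(p,uv,z):
    d=p["R"].T@np.array([(uv[0]-p["cx"])/p["fx"],(uv[1]-p["cy"])/p["fy"],1]); o=-p["R"].T@p["t"]
    return o+d*(z-o[2])/d[2]
E
python3 - <<'E'
import pickle,cv2,numpy as np
from h import *
a=pickle.load(open("scene0.pkl","rb"));b=pickle.load(open("side0.pkl","rb"))
A=cv2.resize(a["color"][205:275,255:345],None,fx=4.4,fy=4.4,interpolation=cv2.INTER_CUBIC)
B=cv2.resize(b["color"][172:250,198:298],None,fx=3.95,fy=3.95,interpolation=cv2.INTER_CUBIC)
B=B[:308]
cv2.imwrite("pics/crop.png",np.hstack([A[:308],B])[:,:,::-1]); print(A.shape,B.shape)
# mat corners
for p,roi in((a,(95,185,215,275)),(b,(300,125,405,182))):
    g=p["color"].max(2); m=np.zeros_like(g); x0,y0,x1,y1=roi; m[y0:y1,x0:x1]=(g[y0:y1,x0:x1]<60)*255
    c=max(cv2.findContours(m,0,2)[0],key=cv2.contourArea)
    P=np.array([ray(p,q[0],4)[:2] for q in c],np.float32)
    print(cv2.minAreaRect(P), cv2.boxPoints(cv2.minAreaRect(P)).round())
E
```

```text
(308, 396, 3) (308, 395, 3)
((551.4600219726562, -289.56512451171875), (257.6647033691406, 197.31887817382812), 73.09979248046875) [[ 420. -384.]
 [ 608. -442.]
 [ 683. -195.]
 [ 495. -138.]]
((549.4171752929688, -290.76708984375), (253.6953582763672, 193.01373291015625), 73.22335052490234) [[ 420. -384.]
 [ 605. -440.]
 [ 678. -197.]
 [ 494. -141.]]
```

View pics/crop.png

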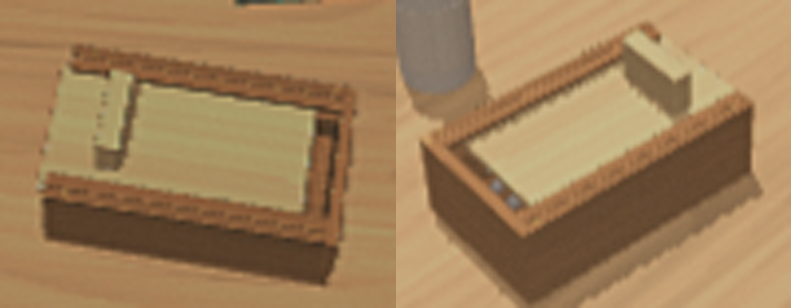

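The crop shows the cream plywood lid in the case. Its rib is near the mouth, at the left in the scene view and at the upper right in the side view. The lid is drawn out slightly and shows a gap at the closed end.

Run:
```python
import pickle,numpy as np
from h import *
from scipy.optimize import least_squares
a=pickle.load(open("scene0.pkl","rb"));b=pickle.load(open("side0.pkl","rb"))
fa=lambda u,v:np.array([255+(u+.5)/4.4-.5,205+(v+.5)/4.4-.5]); fb=lambda u,v:np.array([198+(u-396+.5)/3.95-.5,172+(v+.5)/3.95-.5])
A=[fa(72,47),fa(355,92),fa(338,243),fa(42,197)]; B=[fb(655,25),fb(422,140),fb(527,236),fb(752,100)]
RA=[ray(a,q,69)[:2].round() for q in A]; RB=[ray(b,q,69)[:2].round() for q in B]
print(RA,RB)
# order: mouth far-from... A: top-left(mouth, near robot), top-right(back,near robot), bottom-right(back), bottom-left(mouth)
print("rib top A",[ray(a,fa(*q),96)[:2].round() for q in((112,70),(133,75),(120,150),(97,148))])
print("rib top B",[ray(b,fb(*q),96)[:2].round() for q in((623,40),(640,32),(692,68),(676,82))])
print("lid back edge A",[ray(a,fa(*q),60)[:2].round() for q in((316,110),(304,210))])
print("lid front edge A",[ray(a,fa(*q),60)[:2].round() for q in((65,70),(40,185))])
def dirs(P): P=np.array(P); print("size/yaw",np.linalg.norm(P[1]-P[0]),np.linalg.norm(P[2]-P[3]),np.degrees(np.arctan2(*(P[1]-P[0])[::-1])),np.degrees(np.arctan2(*(P[2]-P[3])[::-1])),P.mean(0))
dirs(RA);
```

```text
[array([507.,  89.]), array([527., 289.]), array([643., 278.]), array([626.,  80.])] [array([616.,  77.]), array([641., 276.]), array([522., 286.]), array([508.,  88.])]
rib top A [array([539., 120.]), array([542., 135.]), array([600., 130.]), array([600., 115.])]
rib top B [array([596., 128.]), array([594., 113.]), array([540., 116.]), array([538., 134.])]
lid back edge A [array([539., 263.]), array([616., 256.])]
lid front edge A [array([521.,  86.]), array([612.,  77.])]
size/yaw 200.9975124224178 198.72845795205075 84.28940686250037 85.09270015771185 [575.75 184.  ]
```

Emit:
step_arm([
  [30,-26,0,0,0,0.11],
  [61,-54,0,0,0,0.22],
  [92,-81,0,0,0,0.331],
  [123,-108,0,0,0,0.331],
  [154,-135,0,0,0,0.331],
], fingers=70)

```text
time: 1.32
tool_pos: [241.1, -341.8, 251.8]
tcp_rot: [3.141, -0.0, -0.098]
contact_force: [0.5, 0.2, 0.3]
grip_width: 70.4
```

Run:
```python
import pickle
from h import *
from plant import bot
a=pickle.load(open("scene0.pkl","rb"));b=pickle.load(open("side0.pkl","rb"))
print("glue",ray(a,(294,304),0).round(),ray(b,(208,191),0).round())
print("sd",ray(a,(225,195),8).round(),ray(a,(284,194),8).round(),"offcut",ray(a,(177,294),30).round(),"pot",ray(a,(391,255),47).round())
print(bot.get_obs())
```

```text
glue [760. 179.   0.] [754. 182.   0.]
sd [404. -78.   8.] [383. 121.   8.] offcut [ 768. -157.   30.] pot [602. 458.  47.]
{'time': 1.3167, 'joint_positions': array([-1.14022730e+00,  1.45070459e-01,  1.79076970e+00,  1.49835049e-04,
        1.20539303e+00,  5.28110081e-01]), 'dq': array([ 1.00643863, -0.34382781,  0.41142065,  0.00584679, -0.08505675,
        0.98095163]), 'tau': array([ -6.7824322 , -30.94169855, -23.70044768,  -0.17140282,
         0.28631497,  -1.19520821]), 'tool_pos': array([ 241.12331154, -341.82726152,  251.75223329]), 'tcp_rot': array([ 3.14135270e+00, -3.02024450e-04, -9.75945308e-02]), 'contact_force': array([0.51176635, 0.16297759, 0.29205575]), 'moment': array([-0.03452168, -0.02835211, -0.01085303]), 'grip_width': 70.42968092272766}
```

Emit:
step_arm([
  [20,-35,0,0,0,0],
  [40,-70,0,0,0,0],
  [60,-106,0,0,0,0],
  [80,-141,0,0,0,0],
  [100,-176,0,0,0,0],
])

```text
time: 1.73
tool_pos: [357.7, -176.1, 252.0]
tcp_rot: [3.141, -0.001, -0.096]
contact_force: [1.0, 0.0, -0.2]
grip_width: 70.1
```

Emit:
step_arm([
  [20,-35,0,0,0,0],
  [40,-70,0,0,0,0],
  [60,-106,0,0,0,0],
  [80,-141,0,0,0,0],
  [100,-176,0,0,0,0],
])

```text
time: 2.15
tool_pos: [474.2, -10.2, 251.9]
tcp_rot: [3.141, -0.001, -0.096]
contact_force: [1.6, -0.2, 0.6]
grip_width: 70.1
```

Emit:
step_arm([
  [20,-35,10,0,0,0],
  [40,-70,20,0,0,0],
  [62,-110,30,0,0,0],
  [82,-145,40,0,0,0],
  [82,-145,50,0,0,0],
])

```text
time: 2.57
tool_pos: [571.6, 129.2, 200.9]
tcp_rot: [-3.139, -0.003, -0.092]
contact_force: [-1.5, -1.2, 0.3]
grip_width: 69.8
```

Run:
```python
from plant import bot
from h import *
import cv2,pickle
p=bot.capture("wrist"); pickle.dump(p,open("w.pkl","wb"))
cv2.imwrite("pics/w1.png",p["color"][:,:,::-1])
o=bot.get_obs();print(o["tool_pos"],o["tcp_rot"],o["contact_force"],o["dq"].round(3))
for q in["lid_pull","lid_center"]: print(q,[(round(d["p"],2),[int(v) for v in d["rect"]]) for d in bot.boxes_of(q,p)[:4]])
print(pix(p,(569.5,124.5,96)), pix(p,o["tool_pos"]+[0,0,-25]))
```

```text
[569.41949658 127.44975814 198.18143179] [-3.14144961e+00  3.04077568e-03 -9.22954537e-02] [-1.91448398  0.08567995 -2.58234178] [-0.061 -0.047  0.075 -0.022  0.063 -0.041]
lid_pull [(0.98, [237, 200, 195, 101]), (0.94, [211, 320, 48, 19]), (0.72, [44, 52, 89, 97])]
lid_center [(0.95, [239, 199, 202, 97]), (0.63, [213, 321, 50, 25]), (0.58, [45, 50, 83, 101])]
[285.76292755 211.68743244] [283.06167357 252.27113662]
```

View pics/w1.png

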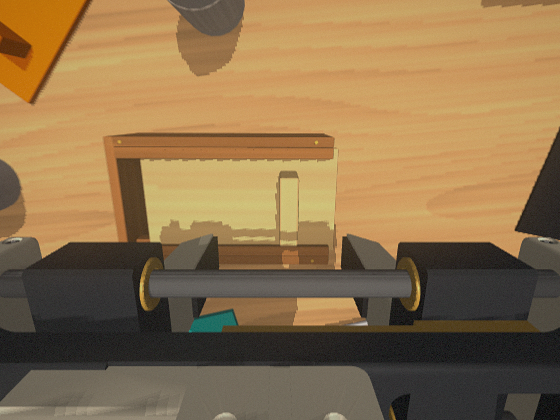

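The wrist view shows the cream lid with its rib at cols 279–298, rows 171–247, nearly upright in the image and so square to the jaws. The shadow confirms it stands between the fingers.

Run:
```python
import pickle
from h import *
from plant import bot
p=pickle.load(open("w.pkl","rb"))
for q in((279,180),(298,179),(298,246),(280,246),(279,171),(298,171)): print(q,ray(p,q,96).round(1))
for q in((334,136),(107,137),(334,158)): print("rim",ray(p,q,69).round(1))
o=bot.get_obs();print(o["tool_pos"],o["tcp_rot"])
```

```text
(279, 180) [596.4 127.6  96. ]
(298, 179) [595.8 112.4  96. ]
(298, 246) [538.2 116.8  96. ]
(280, 246) [539.6 132.   96. ]
(279, 171) [603.6 126.9  96. ]
(298, 171) [602.2 111.9  96. ]
rim [624.7  77.8  69. ]
rim [641.8 271.2  69. ]
rim [605.9  78.7  69. ]
[568.18078261 124.31017209 200.45782377] [ 3.14055087e+00  3.02970237e-03 -9.48415060e-02]
```

Emit:
step_arm([
  [0,0,30,0,0,0],
  [0,0,60,0,0,0],
  [0,0,85,0,0,0],
  [0,0,103,0,0,0],
  [0,0,110,0,0,0],
])

```text
time: 3.13
tool_pos: [567.4, 122.4, 90.1]
tcp_rot: [3.141, 0.004, -0.098]
contact_force: [-0.9, 0.1, 0.6]
grip_width: 70.4
```

Emit:
step_arm([
  [0,0,0,0,0,0],
  [0,0,0,0,0,0],
])

```text
time: 3.3
tool_pos: [569.5, 123.3, 93.1]
tcp_rot: [-3.142, -0.002, -0.097]
contact_force: [0.4, 0.8, 0.8]
grip_width: 69.7
```

Emit:
step_arm([
  [0,0,2,0,0,0],
  [0,0,2,0,0,0],
  [0,0,2,0,0,0],
  [0,0,2,0,0,0],
  [0,0,2,0,0,0],
], fingers=8)

```text
time: 3.72
tool_pos: [569.1, 124.2, 90.2]
tcp_rot: [-3.142, -0.001, -0.096]
contact_force: [0.2, -0.1, 0.2]
grip_width: 40.9
```

Emit:
step_arm([
  [0,0,0,0,0,0],
  [0,0,0,0,0,0],
  [0,0,0,0,0,0],
  [0,0,0,0,0,0],
])

```text
time: 4.05
tool_pos: [569.0, 124.0, 89.7]
tcp_rot: [3.141, 0.0, -0.096]
contact_force: [0.7, -0.1, 0.9]
grip_width: 15.9
```

Emit:
step_arm([
  [0,0,0,0,0,0],
  [0,0,-1,0,0,0],
  [0,5,-1,0,0,0],
  [0,12,-1,0,0,0],
  [0,20,-1,0,0,0],
])

```text
time: 4.47
tool_pos: [566.8, 103.7, 90.5]
tcp_rot: [3.141, 0.0, -0.096]
contact_force: [-0.3, -0.4, -1.4]
grip_width: 15.8
```

Run:
```python
from plant import bot
o=bot.get_obs();print(o["tool_pos"],o["tcp_rot"],o["contact_force"],o["moment"],o["grip_width"])
```

```text
[566.82149275 103.68378051  90.50953938] [ 3.14136010e+00  3.26793265e-04 -9.56890849e-02] [-0.2681523  -0.43512845 -1.36933878] [0.0403297  0.04393366 0.00892433] 15.756044198437603
```

Emit:
step_arm([
  [0,12,0,0,0,0],
  [0,24,0,0,0,0],
  [0.2,36,0,0,0,0],
  [0.2,48,0,0,0,0],
  [0.3,60,0,0,0,0],
])

```text
time: 4.88
tool_pos: [561.4, 42.9, 90.7]
tcp_rot: [3.141, -0.0, -0.097]
contact_force: [0.3, -0.9, -1.6]
grip_width: 15.6
```

Emit:
step_arm([
  [0,12,0,0,0,0],
  [0,24,0,0,0,0],
  [0.2,36,0,0,0,0],
  [0.2,48,0,0,0,0],
  [0.3,60,0,0,0,0],
])

```text
time: 5.3
tool_pos: [556.0, -16.5, 90.7]
tcp_rot: [3.142, -0.0, -0.096]
contact_force: [-0.5, 1.0, -1.6]
grip_width: 15.9
```

Run:
```python
from plant import bot
import cv2,numpy as np
o=bot.get_obs();print(o["tool_pos"],o["tcp_rot"],o["contact_force"],o["moment"],o["grip_width"])
p=bot.capture("scene");q=bot.capture("side")
A=cv2.resize(p["color"][190:280,210:345],(396,264));B=cv2.resize(q["color"][150:250,200:350],(396,264))
cv2.imwrite("pics/pull.png",np.hstack([A,B])[:,:,::-1])
```

```text
[555.96937353 -16.51161799  90.69661328] [ 3.14151452e+00 -4.24268807e-06 -9.62655420e-02] [-0.53903429  0.95600885 -1.55999114] [-0.02059037  0.01106224  0.03261897] 15.893557361423554
```

View pics/pull.png

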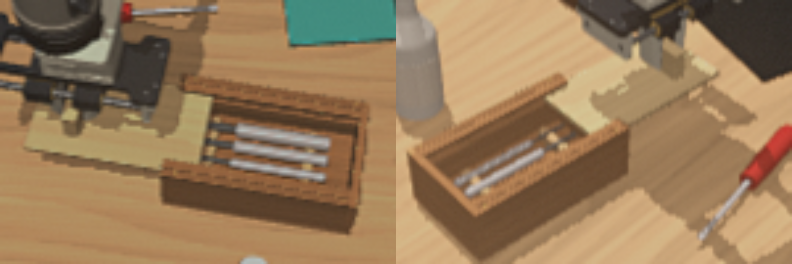

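The pull view shows the lid held level, about 140 mm out, with only its tail left in the grooves. The contact force is about 1.6 N, which is just the lid's weight. I'll draw it clear and carry it to the mat.

Emit:
step_arm([
  [0,13,0,0,0,0],
  [0.2,28,0,0,0,0],
  [0.2,45,0,0,0,0],
  [0.3,62,0,0,0,0],
  [0.3,80,0,0,0,0],
])

```text
time: 5.82
tool_pos: [548.6, -95.7, 90.7]
tcp_rot: [3.142, -0.0, -0.095]
contact_force: [-0.2, -0.1, -1.7]
grip_width: 15.9
```

Emit:
step_arm([
  [0,20,0,0,0,0],
  [3,42,0,0,0,0],
  [6,66,0,0,0,0],
  [9,92,0,0,0,0],
  [12,120,0,0,0,0],
])

```text
time: 6.23
tool_pos: [549.0, -216.5, 90.7]
tcp_rot: [-3.141, 0.0, -0.095]
contact_force: [0.3, 0.2, -2.0]
grip_width: 15.8
```

Emit:
step_arm([
  [3,28,0,0,0,0],
  [6,56,0,0,0,0],
  [8,84,0,0,0,0],
  [9,105,0,0,0,0],
  [9,115,0,0,0,0],
])

```text
time: 6.65
tool_pos: [546.6, -334.0, 90.6]
tcp_rot: [3.14, -0.001, -0.098]
contact_force: [-0.7, 0.3, -1.2]
grip_width: 15.7
```

Emit:
step_arm([
  [0,0,6,0,0,0],
  [0,0,16,0,0,0],
  [0,0,26,0,0,0],
  [0,0,33,0,0,0],
  [0,0,36,0,0,0],
])

```text
time: 7.07
tool_pos: [546.5, -328.9, 52.6]
tcp_rot: [-3.14, 0.003, -0.095]
contact_force: [0.0, 0.6, -1.3]
grip_width: 16.2
```

Run:
```python
from plant import bot
import cv2,numpy as np
o=bot.get_obs();print(o["tool_pos"],o["tcp_rot"],o["contact_force"],o["moment"],o["grip_width"])
p=bot.capture("scene");q=bot.capture("side")
A=cv2.resize(p["color"][180:280,90:240],(396,264));B=cv2.resize(q["color"][110:210,280:430],(396,264))
cv2.imwrite("pics/mat.png",np.hstack([A,B])[:,:,::-1])
```

```text
[ 546.47238692 -328.85136278   52.55140121] [-3.13955834e+00  3.03045548e-03 -9.45992057e-02] [ 0.00569168  0.5680116  -1.33340733] [-0.02619558 -0.0135225   0.00900238] 16.191972729715346
```

View pics/mat.png

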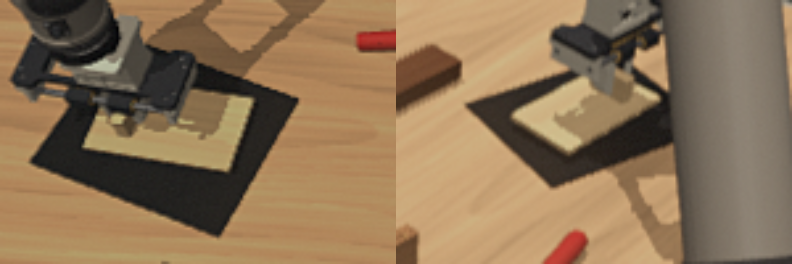

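The mat view shows the lid level over the middle of the mat with a visible gap below it. I'll lower it the last 13 mm gently.

Emit:
step_arm([
  [0,0,3,0,0,0],
  [0,0,6,0,0,0],
  [0,0,9,0,0,0],
  [0,0,11,0,0,0],
  [0,0,11,0,0,0],
])

```text
time: 7.58
tool_pos: [546.8, -330.8, 43.2]
tcp_rot: [-3.141, 0.001, -0.096]
contact_force: [-1.3, -0.0, -1.7]
grip_width: 15.7
```

Emit:
step_arm([
  [0,0,1,0,0,0],
  [0,0,1,0,0,0],
  [0,0,2,0,0,0],
  [0,0,2,0,0,0],
])

```text
time: 7.92
tool_pos: [547.1, -330.9, 41.7]
tcp_rot: [3.141, -0.0, -0.096]
contact_force: [-0.1, 0.1, -0.9]
grip_width: 15.9
```

Emit:
step_arm([
  [0,0,0.5,0,0,0],
  [0,0,0.5,0,0,0],
  [0,0,1,0,0,0],
  [0,0,1,0,0,0],
])

```text
time: 8.25
tool_pos: [547.1, -331.0, 41.7]
tcp_rot: [3.141, -0.0, -0.096]
contact_force: [-2.8, 1.4, 6.6]
grip_width: 15.8
```

Contact is confirmed at +6.6 N, so I'll release.

Emit:
step_arm([
  [0,0,0,0,0,0],
  [0,0,0,0,0,0],
  [0,0,0,0,0,0],
  [0,0,0,0,0,0],
  [0,0,0,0,0,0],
], fingers=60)

```text
time: 8.67
tool_pos: [547.1, -330.9, 40.6]
tcp_rot: [3.142, 0.0, -0.096]
contact_force: [-0.5, 0.0, -0.3]
grip_width: 44.2
```

Emit:
step_arm([
  [0,0,-3,0,0,0],
  [0,0,-10,0,0,0],
  [0,0,-25,0,0,0],
  [0,0,-50,0,0,0],
  [0,0,-80,0,0,0],
])

```text
time: 9.08
tool_pos: [546.3, -330.3, 120.6]
tcp_rot: [-3.14, 0.003, -0.096]
contact_force: [0.2, 0.1, 0.5]
grip_width: 60.1
```

Emit:
step_arm([
  [0,0,-30,0,0,0],
  [0,0,-60,0,0,0],
  [0,0,-80,0,0,0],
  [0,0,-90,0,0,0],
  [0,0,-90,0,0,0],
])

```text
time: 9.5
tool_pos: [547.9, -331.5, 213.9]
tcp_rot: [3.139, -0.005, -0.096]
contact_force: [-0.2, -0.0, -0.1]
grip_width: 59.8
```

Run:
```python
from plant import bot
from h import *
import cv2,numpy as np
o=bot.get_obs();print(o["time"],o["tool_pos"],o["contact_force"],o["grip_width"])
w=bot.capture("scene");s=bot.capture("side")
A=cv2.resize(w["color"],(400,300));B=cv2.resize(s["color"],(400,300))
C=cv2.resize(w["color"][180:280,90:240],(400,267));D=cv2.resize(s["color"][110:210,280:430],(400,267))
cv2.imwrite("pics/end.png",np.vstack([np.hstack([A,B]),np.hstack([C,D])])[:,:,::-1])
for q in["lid_center","mat","glue","screwdriver","offcut","pencil_pot"]: print(q,[(round(d["p"],2),[int(v) for v in d["rect"]]) for d in bot.boxes_of(q,w)[:5]])
```

```text
9.5 [ 547.94382764 -331.49031505  213.93566104] [-0.17047024 -0.03898235 -0.13151497] 59.75021054752869
lid_center [(0.93, [334, 192, 57, 30]), (0.9, [154, 230, 66, 36]), (0.81, [184, 151, 28, 39]), (0.72, [413, 202, 63, 49]), (0.58, [354, 318, 65, 66])]
mat []
glue [(0.57, [294, 295, 27, 36])]
screwdriver [(0.72, [254, 194, 57, 15])]
offcut [(0.61, [175, 293, 61, 26])]
pencil_pot [(0.85, [392, 254, 30, 36]), (0.43, [153, 226, 69, 32])]
```

View pics/end.png

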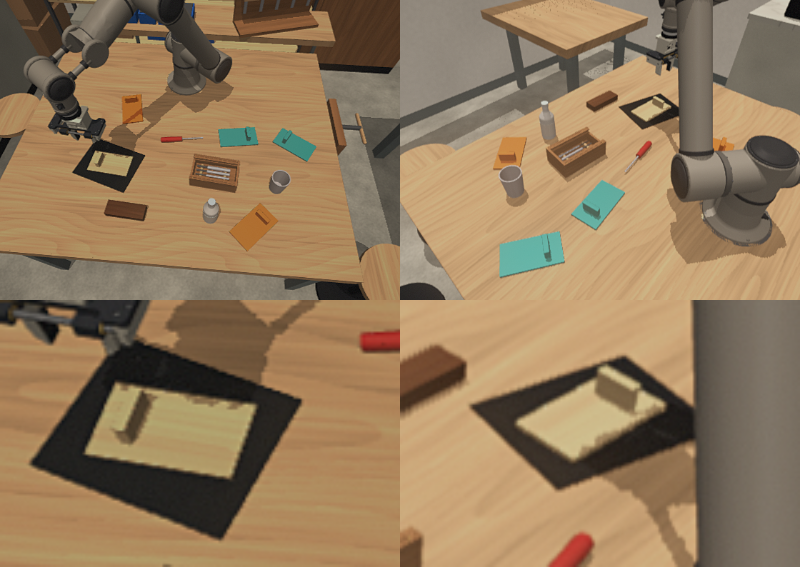

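The lid lies flat near the centre of the mat, at scene (154,230) against the mat's (152,231), with the rib up. The gripper is clear and the bystanders have not moved. I'll hand it in.

```bash
python3 -c "
from plant import bot
print(bot.close_job())"
```

```text
the job is handed in; nothing more can be done
None
```

I drew the wooden lid level out of the case by its rib, laid it flat with the rib up in the middle of the rubber mat, let go only once it touched down, and handed the job in. It took about 9.5 s of the 40 s allowed; `close_job` gave no verdict.

- **Drawing and placing:** while drawing out and carrying, the force on the tool stayed around the lid's own weight (1–2 N), so it did not bind. At touchdown it rose to 6.6 N, and I released there.
- **Last pictures:** the lid's box is centred at pixel (154, 230) and the mat's at (152, 231), and the lid looks flat. By the tool's position it is about 4 mm from the mat's centre. The gripper is clear, about 170 mm higher, with about zero force on it.
- **Bystanders:** the bottle, screwdriver and offcut are within about 2 pixels of where they started. The pot was missed by the network at the start, so I compared it only by eye, and it looks unmoved.
- **Disagreement:** in the final picture the network did not report the mat, which the lid partly covers. It also gave a weak false "pencil_pot" on the lid. The pictures show both as they should be.

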